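# Roll a sample tube up the infeed gutter of a tube labeller and start it

## Robot

A 6-joint arm with a two-finger parallel gripper is mounted at the origin on a cart in front of the work surface, level with it; the furniture and walls round the work are solid. World frame = base frame: x ahead of the robot, y to its left, z up, the work surface at z = 0. Lengths are in m, angles in degrees, forces in N, time in s.
With the tool pointing down it reaches from about 0.325 to 0.85 m from the base axis. Payload 4.4 kg.
Tool frame: the origin (TCP) lies at the very end of the fingers, on their centre line; the grasp point (between the pads) lies 19 mm behind it; z points along the fingers, y is the line along which they close (so a half turn about z gives the same grasp; the last joint's range is limited). The gripper opens to 94 mm and grips with 3 to 60 N. Pads are 16 mm wide; open, the fingers measure 119 mm over their backs; the gripper's body (75 mm by 177 mm) begins 78 mm behind the grasp point.
Start: joints at [-8.623, 11.837, 88.321, -0, 79.842, -8.623], TCP at [0.575, -0, 0.205] pointing down, gripper open.
Joint ranges: [-156.59, 156.59], [-49.26, 127.26], [12.9, 141.05], [-63.56, 243.56], [4.71, 150.69], [-161.64, 161.64]. Speed limits (degrees/s): [159.86, 159.86, 180, 180, 180, 180].

## Interface

Orientations are given as a 3x3 rotation matrix whose columns are the frame's x, y, z axes.
In Python, from plant import ctrl, camrig, ticket gives the robot as it stands (ctrl), with the cameras (camrig) and the job (ticket).
- The arm moves only by the tool inch_along, called after "Call:" by a JSON object that holds its "op" and its "data". Schema: {"type":"object","properties":{"ticks":{"type":"array","items":{"type":"array","items":{"type":"number"},"minItems":7,"maxItems":7},"minItems":1,"maxItems":10},"grip_n":{"type":"number"},"only":{"type":"string"},"quiet":{"type":"boolean"},"lines":{"type":"string"}},"required":["ticks"],"additionalProperties":false}. ticks is a list of rows, 1 to 10 of them, each of 7 numbers: a rotation vector rx, ry, rz in fractions of the full range, 1 being 180 degrees, then dx, dy, dz in normalised numbers (1 is 0.3 m), then the opening from 0.0 (shut) to 1.0 (fully open); each row is the pose to reach, as a shift and turn from the pose commanded when the call began, along the tool's axes at that moment; what a row does not reach only later rows make up. A row lasts 1/8 s, in which the tool goes at most 0.0625 m and 10.7 degrees, less where a joint would pass 70% of its speed; a pose out of reach is approached as far as the arm can. The fingers move at their own pace and stop on an object; grip_n is the grip in N (left out, the last holds). Time passes only in rows, so rows that do not move let the fingers close. The tool returns the time, the measured TCP pose, the force, the opening and the grip force at its end. only (a regular expression) keeps the lines of the reply that match it, lines (a string "A,B") keeps lines A to B, and quiet returns only ok. A shift or turn number past 1, either way, is cut back to 1. Input that does not fit is refused with a message, and nothing moves.
- ctrl.observe(): the state, without advancing time (a new reading comes with each control period).
- camrig.grab_frame(name): name is "scene" or "side" or "wrist"; returns (picture, depth): 420x560x3 uint8, blue, green, red; 420x560 float32, m along the optical axis (not along the pixel's ray), 0 where there is no reading.
- camrig.calibration(name): a dict with "mtx" (3x3 intrinsics, pixels), "R" (3x3) and "t" (3): a world point X has camera coordinates R X + t. Camera axes: x right, y down, z forward; pixel columns grow to the right and rows downward; lengths in m; the calibration is good to about 2 mm. The wrist camera is an equidistant fisheye: a pixel r from the principal point sees the ray r / f radians off the axis. A picture is of the moment at which its call begins: read the wrist's pose just before it. calibration takes no time and is no camera call; for the wrist camera it gives the pose at the moment of the call.
- ticket.job_done(): hands the job in; it is judged then, once.
The state is a dict: "t": time; "joints": joint angles; "joint_vel": joint speeds; "joint_torque": joint torques, N m; "position": TCP position; "ee_rot": TCP orientation; "ft_force": force on the tool from outside, world axes, zero at the start; "moment": the same for the moment, N m; "width": opening from 0.0 (shut) to 1.0 (fully open); "grip_force": force on a finger pad.
Only numpy, scipy, OpenCV 4.12 (cv2) and the standard library are available. Lean on these libraries where they do the work, as an engineer would, in place of code of your own. Each camera call takes 0.05 s, during which the arm holds its last target. There are 200 camera calls.

## Task

Load the tube labeller: with your fingertips, roll the capped tube that lies at the foot of the sloped gutter uphill over the two spring dogs, up to the rubber roller, so that the dogs spring up behind it and it lies still there and cannot roll back when you let go. Only when it is home, push the round start key on top of the machine fully down and let it come up again. Push gently, never pick the tube up off the rails, and leave the tube rack, the bottle and the timer where they are.

Things in the scene. Friction and masses are not known exactly. Their poses are not given: they have to be found in the camera images.
- labeller: bench-top tube labeller, fixed: white console (100 x 136 mm, top 86 mm above the worktop) with a sloped metal gutter rising to its front. Origin: on the worktop under the middle of the gutter; x horizontal, towards the console, y across, z up. Console: x 64 to 164, y -68 to 68 mm; the label reel on it reaches 110 mm above the worktop at x 92 to 160, y -64 to 4 mm.
- gutter: aluminium gutter, 142 x 130 mm, rising 10 degrees to the console. Origin: mid-width, on the plane of the rail tops, 37 mm above the worktop; x uphill along the rails, y across (along the lying tube), z square to the rails, up. Two steel rails, tops at z = 0, at y -41 to -29 and 29 to 41, x -78 to 59 mm; between them only the dogs and a tray at z = -12 mm; end cheeks at y = +-63, up to z = 14 mm.
- foot (a point): middle of the gutter's foot, on the rail plane, at gutter x = -75 mm. Here each rail ends in an upright lip 7 mm high (only on the rails, y 29 to 41 mm either side; open between them, 58 mm wide). The tray ends at gutter x = -81 mm; downhill of it there is nothing above the worktop up to the timer, 45 mm or more away.
- roller (a point): middle of the axis of the black rubber roller across the top of the gutter, the stop: fixed, 24 mm diameter, 84 mm long along y; at gutter x = 65, z = 12 mm. A thin steel peel edge over it (gutter z about 31 mm) reaches downhill to gutter x = 57 mm.
- tube: the capped plastic tube to be loaded, lying across the rails: body 16.6 mm diameter, 119 mm long with its 20.4 mm cap, 14 to 27 g. Origin: at the pointed end, on the axis; z along the axis to the cap, on the gutter's +y side. It starts against the lips at the foot (axis at gutter x = -67 mm) and rolls back there by itself if let go below the dogs.
- tube_mid (a point): middle of the length of the tube, on its axis; on the rails it is 8.3 mm above them. Against the roller it is at gutter x = 45 mm; resting back against the raised dogs, at about gutter x = 42.5 mm: both are home.
- dogs (a joint): angle (rad) of the two dark steel spring dogs on one shaft, each 7 mm wide, at gutter y = -22 and 22 mm (37 mm free between). 0 = raised: they slope up from the shaft (gutter x = -12 mm) to a square end 6 mm above the rails; 0.21 = pressed down below the rails. A light spring (0.13 N at the end) raises them; the tube pushed uphill presses them down.
- dog_tip (a point): middle between the upper ends of the two dogs; raised, at gutter x = 34, z = 6 mm.
- start_key (a joint): travel of the start key in m: 0 = up, 0.005 = fully down; spring, 1.2 N to begin to move, 4 N fully down.
- start_key_top (a point): centre of the top of the round black start key (22 mm diameter) in its grey collar (38 mm) on top of the console, 106 mm above the worktop when up; it goes 5 mm straight down, to 4 mm above the collar.
- rack: tube rack, 66 x 115 x 64 mm, with four upright tubes in it that reach 123 mm above the worktop; it stands downhill of the gutter's foot, 80 mm or more away, to its -y side. Origin: centre of the underside. To be left alone.
- bottle: white bottle with a screw cap, 58 mm diameter, 110 mm high, standing at the console's back. Origin: centre of the underside. To be left alone.
- timer: small bench timer, 60 x 64 x 20 mm, lying downhill of the gutter's foot. Origin: centre of the underside. To be left alone.

How it is judged (in metres and radians):
On the way, in this order (a step that is already met when the one before it is completed fails the run):
1. the tube lies still by itself between the raised dogs and the roller, fingers off it (x of tube_mid in the frame of gutter between 0.038 and 0.05 m and z of tube_mid in the frame of gutter between 0.004 and 0.0125 m and angle between the z axis of tube and the y axis of gutter, either way round below 0.1 rad and value of joint dogs below 0.05 rad and contact force between the fingers and tube below 0.1 N and linear speed of tube below 0.02 m/s), for 0.3 s.
2. the start key is pressed fully down (value of joint start_key above 0.0042 m), for 0.05 s.
At the end, for the whole second after the job is handed in: Tube at rest between the raised dogs and the roller, untouched (middle 38 to 50 mm up the gutter, square within 0.1 rad, dogs within 0.05 rad of raised); start key has been pressed 4.2 mm or more and is up again within 1 mm; rack, bottle and timer within 15 mm of their places (all of step 1 and value of joint start_key below 0.001 m and distance of each of rack, bottle, timer from where it was at the start of the episode below 0.015 m).
It fails at once if the tube is lifted: its middle more than 19 mm above the plane of the rails (8 mm when it lies on them, 15 mm on the raised dogs) (z of tube_mid in the frame of gutter above 0.019 m).
It fails at once if the tube falls out of the gutter (z of tube_mid in the frame of gutter below -0.01 m).
It fails at once if the tube is pushed with more than 20 N (contact force between the fingers and tube above 20 N).
It fails at once if the start key is pressed more than half way while the tube is not home (value of joint start_key above 0.0025 m and not (x of tube_mid in the frame of gutter between 0.038 and 0.05 m)).
It fails at once if the rack, the bottle or the timer is shoved (30 mm) or knocked over (distance of any of rack, bottle, timer from where it was at the start of the episode above 0.03 m or angle between any of rack, bottle, timer's own z axis and vertical above 0.4 rad).
It also fails if it takes over 51 s, if anything falls off the work surface, if the arm or the gripper's body presses on something with over 40 N, if the wrist force passes 120 N, or if a joint passes its speed limit or range.

## Working session

There is one attempt and no reset: what is moved stays moved. The work goes in short steps, Python scripts to look and compute and a tool call to move; the robot and the scene stay as the last step left them, time stands still between calls to the robot, and variables do not carry over. Pictures are saved under pics/ and viewed, at most 10 in all, crops included, and the job is handed in when it is done.

```bash
ls; mkdir -p pics; python3 - <<'E'
from plant import ctrl, camrig, ticket
import cv2,numpy as np
for n in("scene","side"):
    p,d=camrig.grab_frame(n);cv2.imwrite(f"pics/{n}0.png",p);np.save(f"pics/{n}0.npy",d)
    c=camrig.calibration(n);print(n,c)
s=ctrl.observe();print(s["t"],s["position"],s["ee_rot"],s["width"])
E
```

```text
pics
plant.py
scene {'mtx': array([[455.06909772,   0.        , 278.30306778],
       [  0.        , 455.06909772, 200.48329189],
       [  0.        ,   0.        ,   1.        ]]), 'R': array([[ 0.41561456, -0.90930282, -0.02080653],
       [-0.55074002, -0.23338932, -0.80138309],
       [ 0.72384388,  0.34452547, -0.59778946]]), 't': array([-0.39299135,  0.36388782,  0.86275076])}
side {'mtx': array([[478.83137878,   0.        , 281.48141615],
       [  0.        , 478.83137878, 211.02585867],
       [  0.        ,   0.        ,   1.        ]]), 'R': array([[ 0.93525516, -0.35396493,  0.00257394],
       [-0.15095366, -0.4054097 , -0.90158525],
       [ 0.32017306,  0.84282371, -0.43259381]]), 't': array([-0.5859445 ,  0.08826133,  0.936937  ])}
0.1 [5.74279217e-01 9.51792199e-05 2.04403443e-01] [[-2.94362591e-05  9.99997883e-01 -2.05759273e-03]
 [ 9.99999950e-01  3.00839649e-05  3.14757896e-04]
 [ 3.14819130e-04 -2.05758337e-03 -9.99997834e-01]] 0.9973928390682015
```

View pics/scene0.png

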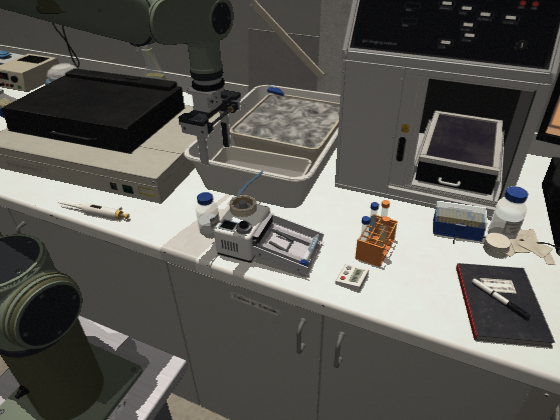

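View pics/side0.png

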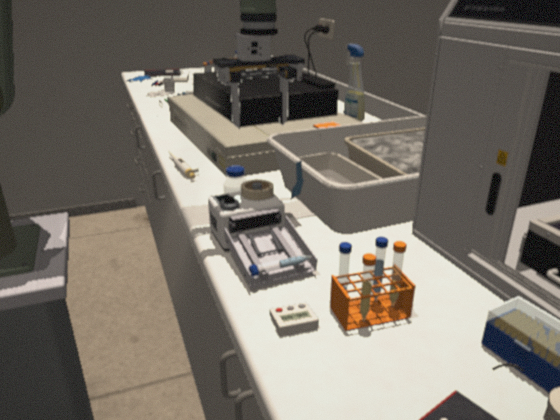

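The labeller is at scene (200–320, 195–275). Its gutter faces the timer (352,275) and the rack. In the side view the tube lies across the foot at about (250,270)–(305,262). I'll enlarge both.

```bash
cat > h.py <<'E'
import numpy as np,cv2
from plant import ctrl, camrig, ticket
def world(n,u,v,d):
    c=camrig.calibration(n);K=c["mtx"];p=np.array([(u-K[0,2])/K[0,0]*d,(v-K[1,2])/K[1,1]*d,d])
    return c["R"].T@(p-c["t"])
def proj(n,X):
    c=camrig.calibration(n);p=c["R"]@np.array(X)+c["t"];q=c["mtx"]@p;return q[:2]/q[2]
E
python3 - <<'E'
from h import *
a=cv2.imread("pics/scene0.png")[185:285,185:335];b=cv2.imread("pics/side0.png")[160:290,195:325]
cv2.imwrite("pics/crop0.png",np.hstack([cv2.resize(a,(420*1,280),interpolation=cv2.INTER_CUBIC)]))
A=cv2.resize(a,(795,530),interpolation=cv2.INTER_CUBIC);B=cv2.resize(b,(598,598),interpolation=cv2.INTER_CUBIC)
cv2.imwrite("pics/ca.png",A);cv2.imwrite("pics/cb.png",B)
E
```

```text
(no output)
```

View pics/ca.png

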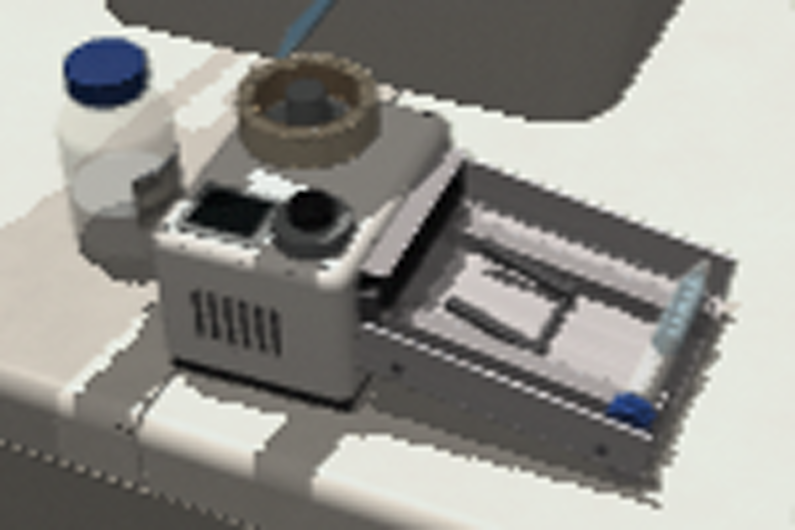

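View pics/cb.png

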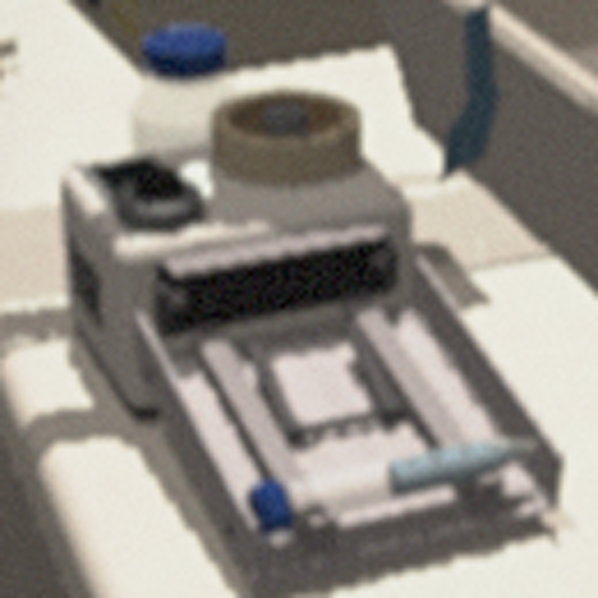

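```bash
cat >> h.py <<'E'
c10,s10=np.cos(np.radians(10)),np.sin(np.radians(10))
RG=np.array([[c10,0,-s10],[0,1,0],[s10,0,c10]])
def g2l(p): return RG@np.array(p)+[0,0,.037]
def l2w(q,p):
    c,s=np.cos(q[2]),np.sin(q[2]);return np.array([c*p[0]-s*p[1]+q[0],s*p[0]+c*p[1]+q[1],p[2]])
E
python3 - <<'E'
from h import *
from scipy.optimize import least_squares
S=lambda u,v:("scene",185+u/5.3-.4,185+v/5.3-.4)
D=lambda u,v:("side",195+u/4.6-.4,160+v/4.6-.4)
L=[(S(172,362),(.164,.068,0)),(S(350,405),(.064,.068,0)),(D(150,413),(.064,.068,0)),
(S(545,350),g2l((-.012,.022,0))),(S(572,298),g2l((-.012,-.022,0))),(S(452,303),g2l((.034,.022,.006))),(S(475,242),g2l((.034,-.022,.006))),
(D(302,432),g2l((-.012,.022,0))),(D(398,412),g2l((-.012,-.022,0))),(D(255,350),g2l((.034,.022,.006))),(D(363,322),g2l((.034,-.022,.006)))]
T=[(S(630,410),0),(S(706,267),1),(D(266,505),0),(D(532,443),1)]
K=[S(309,205),D(172,187)]
def res(q):
    r=[]
    for (n,u,v),p in L: r+=list(proj(n,l2w(q,p))-[u,v])
    for (n,u,v),e in T: r+=list(proj(n,l2w(q,g2l((-.067,q[3]+(-.0595 if e else .0595),.0083))))-[u,v])
    for n,u,v in K: r+=list(proj(n,l2w(q,(q[4],q[5],.106)))-[u,v])
    return np.array(r)
d=np.load("pics/scene0.npy");print(world("scene",185+309/5.3,185+205/5.3,d[185+205*10//53,185+309*10//53]),world("scene",185+545/5.3,185+350/5.3,d[185+66,185+103]))
b=None
for y in np.arange(-3,3.2,.5):
    f=least_squares(res,[.57,-.1,y,0,.1,.04],loss="soft_l1")
    if b is None or f.cost<b.cost:b=f
print(b.cost,b.x,np.degrees(b.x[2]));print(b.fun.reshape(-1,2).round(1).tolist())
q=b.x;print("key",l2w(q,(q[4],q[5],.106)));np.save("q.npy",q)
# overlay
for n,(x0,y0),sc in(("scene",(185,185),5.3),("side",(195,160),4.6)):
    im=cv2.imread({"scene":"pics/ca.png","side":"pics/cb.png"}[n])
    def P(p): return tuple(int(round(float(t))) for t in (proj(n,l2w(q,p))-[x0-.4,y0-.4])*sc)
    def ln(a,b,col):cv2.line(im,P(a),P(b),col,1)
    for sy in(-1,1):
        for yy in(.029,.041): ln(g2l((-.078,sy*yy,0)),g2l((.059,sy*yy,0)),(0,0,255))
        ln(g2l((-.081,sy*.063,.014)),g2l((.06,sy*.063,.014)),(0,255,0))
        ln(g2l((-.012,sy*.022,0)),g2l((.034,sy*.022,.006)),(255,0,255))
    for z in(0,.086):
        R=[(.064,-.068,z),(.164,-.068,z),(.164,.068,z),(.064,.068,z)]
        for i in range(4):ln(R[i],R[i-1],(255,255,0))
    ln(g2l((.057,-.042,.031)),g2l((.057,.042,.031)),(0,255,255));ln(g2l((-.067,q[3]-.0595,.0083)),g2l((-.067,q[3]+.0595,.0083)),(0,165,255))
    cv2.circle(im,P((q[4],q[5],.106)),4,(0,0,255),1)
    cv2.imwrite(f"pics/ov_{n}.png",cv2.resize(im,(400,300)) if 0 else im)
a=cv2.imread("pics/ov_scene.png");b=cv2.imread("pics/ov_side.png")
cv2.imwrite("pics/ov.png",np.hstack([cv2.resize(a[:,130:750],(480,410)),cv2.resize(b[80:,50:],(320,410))]))
E
```

```text
[ 0.46192415 -0.13138762  0.1056409 ] [ 0.49789874 -0.23114921  0.02256909]Traceback (most recent call last):
  File "<stdin>", line 19, in <module>
    return func(*args, **kwargs)
    result = trf(vector_fun.fun, vector_fun.jac, x0, f0, J0, lb, ub, ftol, xtol,
                 gtol, max_nfev, x_scale, loss_function, tr_solver,
                 tr_options.copy(), verbose, callback=callback_wrapped)
    return trf_no_bounds(
        fun, jac, x0, f0, J0, ftol, xtol, gtol, max_nfev, x_scale,
        loss_function, tr_solver, tr_options, verbose, callback=callback)
    J = jac(x)
    self._update_jac()
    ~~~~~~~~~~~~~~~~^^
    self.J = self.jac_wrapped(xp_copy(self.x), f0=self.f)
             ~~~~~~~~~~~~~~~~^^^^^^^^^^^^^^^^^^^^^^^^^^^^
    J, dct = approx_derivative(
             ~~~~~~~~~~~~~~~~~^
        self.fun,
        ^^^^^^^^^
    ...<2 lines>...
        **self.finite_diff_options,
        ^^^^^^^^^^^^^^^^^^^^^^^^^^^
    )
    ^
    J, _nfev = _dense_difference(fun_wrapped, x0, f0, h,
               ~~~~~~~~~~~~~~~~~^^^^^^^^^^^^^^^^^^^^^^^^
                             use_one_sided, method,
                             ^^^^^^^^^^^^^^^^^^^^^^
                             mf)
                             ^^^
    df = [f_eval - f0 for f_eval in f_evals]
                                    ^^^^^^^
    f = np.atleast_1d(self.fun(x, *self.args, **self.kwargs))
                      ~~~~~~~~^^^^^^^^^^^^^^^^^^^^^^^^^^^^^^
    return np.atleast_1d(self.fun(x))
                         ~~~~~~~~^^^
    return self.f(x, *self.args, **self.kwargs)
           ~~~~~~^^^^^^^^^^^^^^^^^^^^^^^^^^^^^^
  File "<stdin>", line 12, in res
  File "h.py", line 7, in proj
    c=camrig.calibration(n);p=c["R"]@np.array(X)+c["t"];q=c["mtx"]@p;return q[:2]/q[2]
ValueError: time passes only in moves, steps and waits
```

```bash
sed -i 's/camrig.calibration(n)/CAL(n)/; s/^from plant import ctrl, camrig, ticket/from plant import ctrl, camrig, ticket\nfrom functools import lru_cache\nCAL=lru_cache(None)(lambda n: camrig.calibration(n))/' h.py
cat > fit.py <<'E'
from h import *
from scipy.optimize import least_squares
S=lambda u,v:("scene",185+u/5.3-.4,185+v/5.3-.4)
D=lambda u,v:("side",195+u/4.6-.4,160+v/4.6-.4)
L=[(S(172,362),(.164,.068,0)),(S(350,405),(.064,.068,0)),(D(150,413),(.064,.068,0)),
(S(545,350),g2l((-.012,.022,0))),(S(572,298),g2l((-.012,-.022,0))),(S(452,303),g2l((.034,.022,.006))),(S(475,242),g2l((.034,-.022,.006))),
(D(302,432),g2l((-.012,.022,0))),(D(398,412),g2l((-.012,-.022,0))),(D(255,350),g2l((.034,.022,.006))),(D(363,322),g2l((.034,-.022,.006)))]
T=[(S(630,410),0),(S(706,267),1),(D(266,505),0),(D(532,443),1)]
K=[S(309,205),D(172,187)]
def res(q):
    r=[]
    for (n,u,v),p in L: r+=list(proj(n,l2w(q,p))-[u,v])
    for (n,u,v),e in T: r+=list(proj(n,l2w(q,g2l((-.067,q[3]+(-.0595 if e else .0595),.0083))))-[u,v])
    for n,u,v in K: r+=list(proj(n,l2w(q,(q[4],q[5],.106)))-[u,v])
    return np.array(r)
b=None
for y in np.arange(-3,3.2,.5):
    f=least_squares(res,[.5,-.23,y,0,.1,.04],loss="soft_l1")
    if b is None or f.cost<b.cost:b=f
print(b.cost,b.x,np.degrees(b.x[2]));print(b.fun.reshape(-1,2).round(1).tolist())
q=b.x;print("key",l2w(q,(q[4],q[5],.106)));np.save("q.npy",q)
for n,(x0,y0),sc in(("scene",(185,185),5.3),("side",(195,160),4.6)):
    im=cv2.imread({"scene":"pics/ca.png","side":"pics/cb.png"}[n])
    def P(p): return tuple(int(round(float(t))) for t in (proj(n,l2w(q,p))-[x0-.4,y0-.4])*sc)
    def ln(a,b,col):cv2.line(im,P(a),P(b),col,1)
    for sy in(-1,1):
        for yy in(.029,.041): ln(g2l((-.078,sy*yy,0)),g2l((.059,sy*yy,0)),(0,0,255))
        ln(g2l((-.081,sy*.063,.014)),g2l((.06,sy*.063,.014)),(0,255,0))
        ln(g2l((-.012,sy*.022,0)),g2l((.034,sy*.022,.006)),(255,0,255))
    for z in(0,.086):
        R=[(.064,-.068,z),(.164,-.068,z),(.164,.068,z),(.064,.068,z)]
        for i in range(4):ln(R[i],R[i-1],(255,255,0))
    ln(g2l((.057,-.042,.031)),g2l((.057,.042,.031)),(0,255,255));ln(g2l((-.067,q[3]-.0595,.0083)),g2l((-.067,q[3]+.0595,.0083)),(0,165,255))
    cv2.circle(im,P((q[4],q[5],.106)),4,(0,0,255),1)
    cv2.imwrite(f"pics/ov_{n}.png",im)
a=cv2.imread("pics/ov_scene.png");b=cv2.imread("pics/ov_side.png")
cv2.imwrite("pics/ov.png",np.hstack([cv2.resize(a[:,130:750],(440,410)),cv2.resize(b[80:,50:],(360,410))]))
E
python3 fit.py
```

```text
33.23813154502417 [ 5.16996742e-01 -2.16241172e-01 -4.66878741e+00 -2.54141958e-03
  8.32233221e-02  4.41673123e-02] -267.5018139341628
[[-0.9, -0.2], [1.0, 1.5], [-3.1, 3.9], [-0.8, -2.9], [0.4, -4.2], [0.0, -2.5], [2.4, -1.8], [-1.1, -2.1], [-0.1, -2.4], [0.8, -1.4], [-1.4, 0.5], [-0.3, 1.3], [0.9, -2.5], [-0.7, 1.7], [3.0, 1.3], [3.2, -1.1], [-1.6, -1.3]]
key [ 0.46924389 -0.1350221   0.106     ]
```

View pics/ov.png

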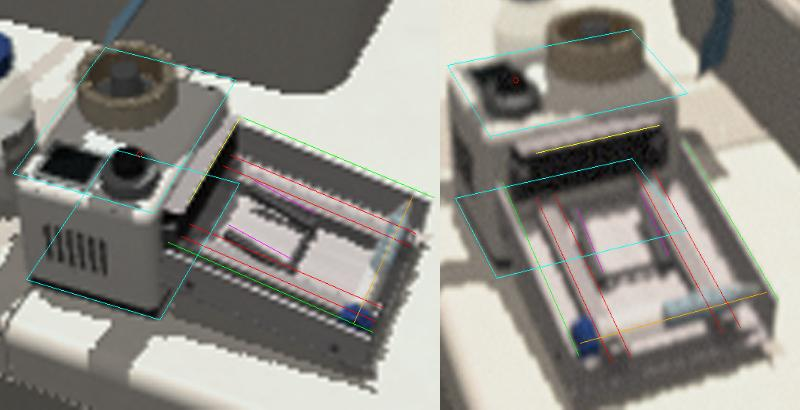

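The overlay fits only roughly: the shaft correspondences are wrong and the model sits a few pixels off in the side view. I'll take a wrist view from above the gutter and refit.

```bash
sed -i 's/^(S(545,350),g2l((-.012,.022,0))),(S(572,298),g2l((-.012,-.022,0))),/ /; s/^(D(302,432),g2l((-.012,.022,0))),(D(398,412),g2l((-.012,-.022,0))),//' fit.py; python3 fit.py
python3 - <<'E'
from plant import ctrl, camrig, ticket
s=ctrl.observe();c=camrig.calibration("wrist");print(c)
C=-c["R"].T@c["t"];print("cam in tool",s["ee_rot"].T@(C-s["position"]), "cam axes in tool",(s["ee_rot"].T@c["R"].T).round(3))
E
```

```text
22.908519291708647 [ 5.18936141e-01 -2.14032310e-01  1.62374411e+00 -6.89077403e-04
  8.15293498e-02  4.54411523e-02] 93.03368459629611
[[-1.3, -0.5], [0.7, 1.0], [-2.6, 3.5], [-0.4, -3.1], [1.8, -2.4], [1.3, -2.0], [-1.1, -0.2], [-0.8, 0.9], [-0.0, -2.9], [-0.6, 1.2], [2.7, 0.5], [3.2, -1.1], [-1.6, -1.3]]
key [ 0.46924389 -0.1350221   0.106     ]
{'mtx': array([[325.1922621 ,   0.        , 283.1362957 ],
       [  0.        , 325.1922621 , 210.08196128],
       [  0.        ,   0.        ,   1.        ]]), 'R': array([[ 9.99999358e-01,  7.04432319e-04, -8.87133468e-04],
       [ 8.95293749e-04, -9.71276697e-01,  2.37951206e-01],
       [-6.94031545e-04, -2.37951847e-01, -9.71276704e-01]]), 't': array([-0.57537649, -0.02453337,  0.3890835 ])}
cam in tool [ 0.06912084  0.00102302 -0.17881233] cam axes in tool [[ 0.001 -0.971 -0.238]
 [ 1.     0.     0.001]
 [-0.001 -0.238  0.971]]
```

The manual's scale: shifts go in shares of 0.3 m and turns go in shares of 180 degrees. Converting my numbers, -0.235 m / 0.3 = -0.7833, -0.18 m / 0.3 = -0.6.

Call:
{"op": "inch_along", "data": {"ticks": [[0,0,0,-0.2,-0.05,0,1],[0,0,0,-0.4,-0.1,0,1],[0,0,0,-0.6,-0.15,0,1],[0,0,0,-0.7833,-0.2,0,1],[0,0,0,-0.7833,-0.2,0,1],[0,0,0,-0.7833,-0.2,0,1]]}}

```text
t: 0.85
position: [0.5147, -0.2344, 0.2049]
ee_rot: [[0.001, 1.0, -0.001], [1.0, -0.001, 0.001], [0.001, -0.001, -1.0]]
ft_force: [-0.5, -0.5, 0.3]
width: 0.998
grip_force: 0.0
```

```bash
python3 - <<'E'
from plant import ctrl, camrig, ticket
import cv2,numpy as np,pickle
c=camrig.calibration("wrist");p,d=camrig.grab_frame("wrist");pickle.dump((c,p,d),open("w1.pkl","wb"))
# undistort (equidistant fisheye, D=0) to pinhole
P=np.array([[600,0,400],[0,600,260],[0,0,1.]])
m1,m2=cv2.fisheye.initUndistortRectifyMap(c["mtx"],np.zeros(4),np.eye(3),P,(800,600),cv2.CV_32FC1)
cv2.imwrite("pics/w1.png",cv2.remap(p,m1,m2,cv2.INTER_CUBIC))
E
```

```text
(no output)
```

View pics/w1.png

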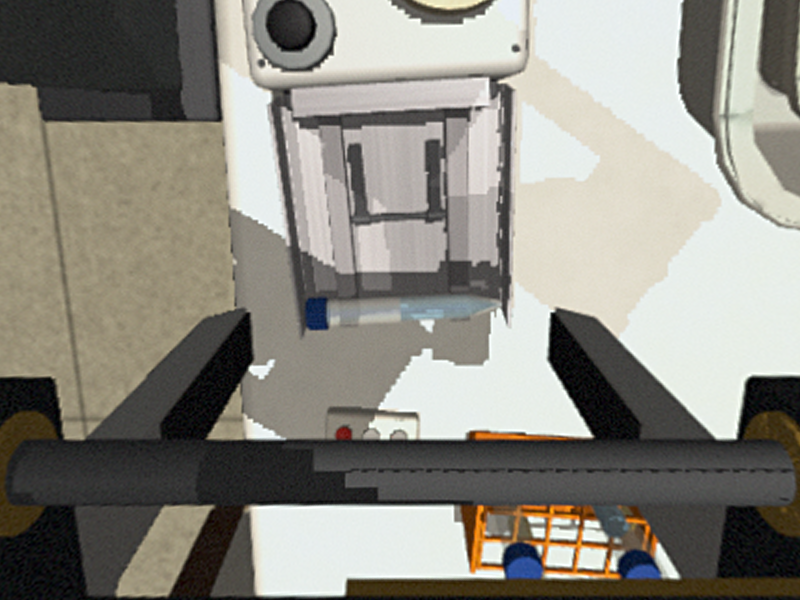

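The wrist view shows the key at (291,26), the dog ends at (356,144) and (434,139), and the tube from the cap at (306,314) to the tip at (500,307). The timer is at (373,425) and the rack at (560,500). Next I'll fit the pose from this view.

```bash
cat > fit2.py <<'E'
from h import *
import pickle
from scipy.optimize import least_squares
c,p,d=pickle.load(open("w1.pkl","rb"))
P=np.array([[600,0,400],[0,600,260],[0,0,1.]])
def pw(X):
    q=P@(c["R"]@X+c["t"]);return q[:2]/q[2]
L=[((356,144),g2l((.034,.022,.006))),((434,139),g2l((.034,-.022,.006)))]
PE=(393.5,108)
def res(q):
    r=[]
    for uv,pt in L:r+=list(pw(l2w(q,pt))-uv)
    r+=list(pw(l2w(q,g2l((-.067,q[3]+.0595,.0083))))-(306,314))
    r+=list(pw(l2w(q,g2l((-.067,q[3]-.0595,.0083))))-(500,307))
    r+=[(pw(l2w(q,g2l((.057,0,.031))))-PE)[1]]
    r+=list(pw(l2w(q,(q[4],q[5],.106)))-(291,26))
    return np.array(r)
f=least_squares(res,[.517,-.216,1.61,0,.08,.045],loss="soft_l1")
q=f.x;print(f.cost,q.round(4),np.degrees(q[2]),f.fun.round(1));np.save("q.npy",q)
print("key",l2w(q,(q[4],q[5],.106)))
# depth checks
def dp(u,v):
    ray=np.linalg.inv(P)@[u,v,1];px=cv2.fisheye.distortPoints(np.array([[ray[:2]]]),c["mtx"],np.zeros(4))[0,0]
    z=d[int(round(px[1])),int(round(px[0]))];return c["R"].T@(ray*z-c["t"])
for n,u,v in(("key",291,26),("tube mid",400,311),("left rail",342,250),("right rail",458,250),("timer",373,425),("console",400,60),("table",560,250)):print(n,dp(u,v).round(4))
for n,pt in(("tube mid",(-.067,q[3],.0166)),("lrail",(-.03,.035,0)),("rrail",(-.03,-.035,0))):
    w=l2w(q,g2l(pt));print(n,w.round(4),pw(w).round(0))
im=cv2.imread("pics/w1.png")
R=lambda pt:tuple(int(round(float(t))) for t in pw(l2w(q,pt)))
for s in(-1,1):
    for y in(.029,.041):cv2.line(im,R(g2l((-.078,s*y,0))),R(g2l((.059,s*y,0))),(0,0,255),1)
    cv2.line(im,R(g2l((-.012,s*.022,0))),R(g2l((.034,s*.022,.006))),(255,0,255),1)
    cv2.line(im,R((.064,s*.068,.086)),R((.164,s*.068,.086)),(255,0,0),1)
cv2.line(im,R((.064,-.068,.086)),R((.064,.068,.086)),(255,0,0),1)
cv2.imwrite("pics/w1o.png",cv2.resize(im[:340,220:560],None,fx=1.7,fy=1.7))
E
python3 fit2.py
```

```text
6.8495354007192795 [ 5.1510e-01 -2.1350e-01  1.6242e+00  9.0000e-04  8.7400e-02  4.1900e-02] 93.06173416775796 [-0.9  1.   1.2  1.7 -0.  -1.6 -0.1 -4.5 -0.  -0.  -0. ]
key [ 0.46860991 -0.12850874  0.106     ]
key [ 0.4686 -0.1285  0.1062]
tube mid [ 0.5161 -0.2809  0.0402]
left rail [ 0.4812 -0.2453  0.0314]
right rail [ 0.5511 -0.2454  0.0309]
timer [ 0.4976 -0.3732  0.0105]
console [ 0.516  -0.141   0.0865]
table [ 0.6212 -0.2526 -0.0007]
tube mid [ 0.5179 -0.2823  0.0417] [403. 314.]
lrail [ 0.4817 -0.2449  0.0318] [343. 249.]
rrail [ 0.5516 -0.2411  0.0318] [459. 243.]
```

View pics/w1o.png

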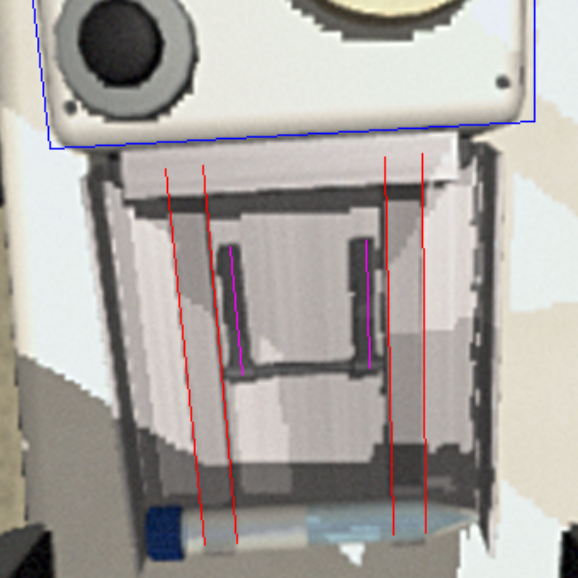

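```bash
cat > tgt.py <<'E'
import sys;from h import *
q=np.load("q.npy")
s=ctrl.observe();R=np.array(s["ee_rot"]);p=np.array(s["position"])
yaw=np.degrees(np.arctan2(R[1,0],R[0,0]));print("t",round(s["t"],2),"turn rz",round(yaw-np.degrees(q[2]),2),"F",np.round(s["ft_force"],2))
a=R.T@(p-0)
def g(w): # world->gutter
    c,sn=np.cos(q[2]),np.sin(q[2]);v=w-[q[0],q[1],0];l=np.array([c*v[0]+sn*v[1],-sn*v[0]+c*v[1],v[2]]);return RG.T@(l-[0,0,.037])
print("tcp in gutter mm",(g(p)*1e3).round(1))
for a in sys.argv[1:]:
    v=[float(t)/1e3 for t in a[1:].split(",")]
    w=l2w(q,g2l(v)) if a[0]=="g" else np.array(v)
    print(a,"world",w.round(4),"tool delta",(R.T@(w-p)).round(4))
E
python3 tgt.py g-92,1,5 g-83.3,1,5 g28,1,5
```

```text
t 0.9 turn rz -3.01 F [-0.2   0.32 -0.32]
tcp in gutter mm [  9.2   1.2 169. ]
g-92,1,5 world [ 0.519  -0.3049  0.0259] tool delta [-0.0713  0.004   0.179 ]
g-83.3,1,5 world [ 0.5185 -0.2963  0.0275] tool delta [-0.0628  0.0036  0.1775]
g28,1,5 world [ 0.5127 -0.1869  0.0468] tool delta [ 0.0467 -0.0022  0.1583]
```

In the tool's units: 0.179 m / 0.3 = 0.5967, -0.074 m / 0.3 = -0.2467, -3 degrees / 180 = -0.0167.

Call:
{"op": "inch_along", "data": {"ticks": [[0,0,-0.0167,-0.1333,0.0067,0,0],[0,0,-0.0167,-0.2467,0.0133,0,0],[0,0,-0.0167,-0.2467,0.0133,0.1667,0],[0,0,-0.0167,-0.2467,0.0133,0.3333,0],[0,0,-0.0167,-0.2467,0.0133,0.4333,0],[0,0,-0.0167,-0.2467,0.0133,0.4333,0],[0,0,-0.0167,-0.2467,0.0133,0.5167,0],[0,0,-0.0167,-0.2467,0.0133,0.5967,0],[0,0,-0.0167,-0.2467,0.0133,0.5967,0],[0,0,-0.0167,-0.2467,0.0133,0.5967,0]], "grip_n": 10}}

```text
t: 2.15
position: [0.5207, -0.3095, 0.0286]
ee_rot: [[-0.053, 0.999, 0.003], [0.999, 0.053, -0.002], [-0.002, 0.003, -1.0]]
ft_force: [1.2, 0.0, -0.9]
width: 0.008
grip_force: 0.0
```

```bash
python3 tgt.py g-80,1,5
python3 - <<'E'
from plant import ctrl, camrig, ticket
import cv2,numpy as np
p,d=camrig.grab_frame("side");q,_=camrig.grab_frame("scene")
cv2.imwrite("pics/s2.png",np.hstack([cv2.resize(p[190:310,200:340],(420,360),interpolation=cv2.INTER_CUBIC),cv2.resize(q[190:310,225:345],(360,360),interpolation=cv2.INTER_CUBIC)]))
E
```

```text
t 2.15 turn rz -0.0 F [ 1.19  0.01 -0.85]
tcp in gutter mm [-96.1  -0.4   8.4]
g-80,1,5 world [ 0.5184 -0.2931  0.028 ] tool delta [ 0.0165 -0.0014  0.0005]
```

View pics/s2.png

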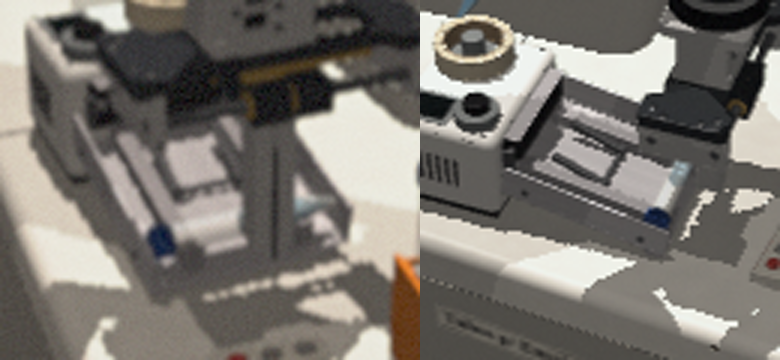

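The closed fingers are standing at the open gap just downhill of the tube. Now I'll start the push.

In the tool's units: 0.035 m / 0.3 = 0.1167, 0.03 m / 0.3 = 0.1.

Call:
{"op": "inch_along", "data": {"ticks": [[0,0,0,0.0133,0.0033,0.0033,0],[0,0,0,0.0267,0.0033,0.0033,0],[0,0,0,0.04,0.0033,0,0],[0,0,0,0.0533,0.0033,-0.0033,0],[0,0,0,0.0667,0.0033,-0.0067,0],[0,0,0,0.0833,0.0033,-0.01,0],[0,0,0,0.1,0.0033,-0.0133,0],[0,0,0,0.1167,0.0033,-0.0167,0],[0,0,0,0.1167,0.0033,-0.0167,0]]}}

```text
t: 3.38
position: [0.5181, -0.2734, 0.0314]
ee_rot: [[-0.053, 0.999, -0.0], [0.999, 0.053, 0.0], [0.0, -0.0, -1.0]]
ft_force: [0.4, 0.8, 1.5]
width: 0.006
grip_force: 0.0
```

```bash
python3 tgt.py g-20,0,6 g28,0,6
```

```text
t 3.38 turn rz -0.03 F [0.42 0.79 1.47]
tcp in gutter mm [-60.1   0.2   4.9]
g-20,0,6 world [ 0.5162 -0.2342  0.0394] tool delta [ 0.0393  0.0002 -0.008 ]
g28,0,6 world [ 0.5137 -0.187   0.0478] tool delta [ 0.0865  0.0002 -0.0163]
```

In the tool's units: 0.06 m / 0.3 = 0.2, 0.054 m / 0.3 = 0.18.

Call:
{"op": "inch_along", "data": {"ticks": [[0,0,0,0.02,0,-0.0033,0],[0,0,0,0.04,0,-0.0067,0],[0,0,0,0.06,0,-0.0117,0],[0,0,0,0.08,0,-0.0167,0],[0,0,0,0.1,0,-0.02,0],[0,0,0,0.12,0,-0.0233,0],[0,0,0,0.14,0,-0.0267,0],[0,0,0,0.16,0,-0.03,0],[0,0,0,0.18,0,-0.0333,0],[0,0,0,0.2,0,-0.0367,0]]}}

```text
t: 4.62
position: [0.515, -0.2137, 0.0425]
ee_rot: [[-0.052, 0.999, -0.0], [0.999, 0.052, -0.0], [-0.0, -0.0, -1.0]]
ft_force: [0.5, -0.6, 1.1]
width: 0.004
grip_force: 0.2
```

```bash
python3 tgt.py g20,0,6 g28,0,6
python3 - <<'E'
from plant import ctrl, camrig, ticket
import cv2,numpy as np
p,d=camrig.grab_frame("side");q,_=camrig.grab_frame("scene")
cv2.imwrite("pics/s3.png",np.hstack([cv2.resize(p[190:310,200:340],(420,360),interpolation=cv2.INTER_CUBIC),cv2.resize(q[190:310,225:345],(360,360),interpolation=cv2.INTER_CUBIC)]))
E
```

```text
t 4.62 turn rz -0.06 F [ 0.45 -0.62  1.14]
tcp in gutter mm [0.8 0.1 5.5]
g20,0,6 world [ 0.5141 -0.1949  0.0464] tool delta [ 0.0189  0.0001 -0.0039]
g28,0,6 world [ 0.5137 -0.187   0.0478] tool delta [ 0.0267  0.0001 -0.0053]
```

View pics/s3.png

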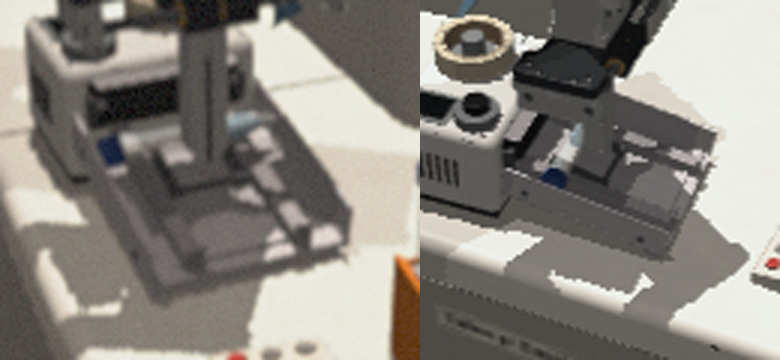

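The tube is square and rolling ahead of the fingers, at about gutter x = 17. I'll continue.

In the tool's units: 0.0255 m / 0.3 = 0.085, 0.024 m / 0.3 = 0.08.

Call:
{"op": "inch_along", "data": {"ticks": [[0,0,0,0.0133,0,-0.0027,0],[0,0,0,0.0267,0,-0.005,0],[0,0,0,0.04,0,-0.0077,0],[0,0,0,0.0533,0,-0.01,0],[0,0,0,0.0633,0,-0.0123,0],[0,0,0,0.0733,0,-0.0143,0],[0,0,0,0.08,0,-0.0157,0],[0,0,0,0.085,0,-0.0167,0],[0,0,0,0.085,0,-0.0167,0]]}}

```text
t: 5.85
position: [0.5138, -0.1897, 0.0476]
ee_rot: [[-0.053, 0.999, 0.0], [0.999, 0.053, -0.002], [-0.002, 0.0, -1.0]]
ft_force: [-0.9, -5.0, -1.4]
width: 0.007
grip_force: 2.2
```

```bash
python3 tgt.py g28,0,6
```

```text
t 5.85 turn rz -0.05 F [-0.9  -4.97 -1.42]
tcp in gutter mm [25.3  0.   6.3]
g28,0,6 world [ 0.5137 -0.187   0.0478] tool delta [ 0.0027  0.     -0.0001]
```

In the tool's units: -0.01 m / 0.3 = -0.0333, -0.007 m / 0.3 = -0.0233.

Call:
{"op": "inch_along", "data": {"ticks": [[0,0,0,-0.0033,0,0,0],[0,0,0,-0.01,0,0.0017,0],[0,0,0,-0.0167,0,0.0033,0],[0,0,0,-0.0233,0,0.0033,0],[0,0,0,-0.0333,0,0.0067,0],[0,0,0,-0.0333,0,0.0067,0]]}}

```text
t: 6.6
position: [0.5142, -0.1988, 0.0454]
ee_rot: [[-0.052, 0.999, -0.0], [0.999, 0.052, 0.0], [0.0, -0.0, -1.0]]
ft_force: [-1.2, 0.3, 0.0]
width: 0.003
grip_force: 0.0
```

```bash
python3 tgt.py
python3 - <<'E'
from plant import ctrl, camrig, ticket
import cv2,numpy as np
p,d=camrig.grab_frame("side");q,_=camrig.grab_frame("scene")
cv2.imwrite("pics/s4.png",np.hstack([cv2.resize(p[200:280,205:297],(414,360),interpolation=cv2.INTER_CUBIC),cv2.resize(q[200:280,235:315],(360,360),interpolation=cv2.INTER_CUBIC)]))
E
```

```text
t 6.6 turn rz -0.08 F [-1.17  0.29  0.01]
tcp in gutter mm [16.   0.1  5.7]
```

View pics/s4.png

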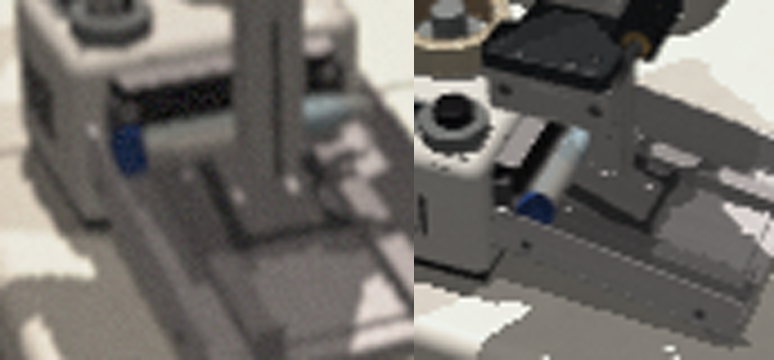

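The tube stays put against the roller end with the fingers clear. I've used all my picture views, so I'll rise and check numerically with wrist depth.

In the tool's units: -0.16 m / 0.3 = -0.5333, -0.14 m / 0.3 = -0.4667.

Call:
{"op": "inch_along", "data": {"ticks": [[0,0,0,-0.0333,0,0.0033,0],[0,0,0,-0.05,0,0.0033,0],[0,0,0,-0.0667,0,-0.0333,0],[0,0,0,-0.0667,0,-0.1667,0],[0,0,0,-0.0667,0,-0.3333,0],[0,0,0,-0.0667,0,-0.4667,0],[0,0,0,-0.0667,0,-0.5333,0],[0,0,0,-0.0667,0,-0.5333,0],[0,0,0,-0.0667,0,-0.5333,0]]}}

```text
t: 7.82
position: [0.5146, -0.2184, 0.2046]
ee_rot: [[-0.052, 0.999, -0.001], [0.999, 0.052, 0.001], [0.001, -0.001, -1.0]]
ft_force: [-0.7, 0.1, -0.3]
width: 0.005
grip_force: 0.0
```

```bash
cat > chk.py <<'E'
from h import *
q=np.load("q.npy");c=camrig.calibration("wrist");p,d=camrig.grab_frame("wrist")
v,u=np.mgrid[0:420,0:560];n=cv2.fisheye.undistortPoints(np.stack([u,v],-1).reshape(1,-1,2).astype(float),c["mtx"],np.zeros(4))[0]
z=d.reshape(-1);ok=z>.05
X=(np.c_[n,np.ones(len(n))]*z[:,None]-c["t"])@c["R"]
w=X-[q[0],q[1],0];cs,sn=np.cos(q[2]),np.sin(q[2]);l=np.c_[cs*w[:,0]+sn*w[:,1],-sn*w[:,0]+cs*w[:,1],w[:,2]-.037]
g=(l@RG)*1e3;col=p.reshape(-1,3)
for y0 in(-55,-35,-22,-15,0,15,22,35,50):
    m=ok&(abs(g[:,1]-y0)<3)&(g[:,0]>-80)&(g[:,0]<62)&(g[:,2]>-20)&(g[:,2]<28)
    a=g[m];o=[]
    for x in range(-76,62,4):
        b=a[(a[:,0]>=x)&(a[:,0]<x+4)];o.append(f"{np.median(b[:,2]):.0f}" if len(b) else ".")
    t=a[(a[:,2]>13)&(a[:,2]<22)&(a[:,0]<56)];print(y0," ".join(o),"| tube x",t[:,0].mean().round(1) if len(t) else None,len(t))
k=ok&(X[:,2]>.102)&(X[:,2]<.109)&(np.hypot(*(X[:,:2]-l2w(q,(q[4],q[5],0))[:2]).T)<.02);print("key",X[k].mean(0).round(4),k.sum())
E
python3 chk.py; python3 tgt.py
```

```text
-55 -12 -12 -12 -12 -12 -12 -13 -12 -12 -12 -12 -12 -12 -12 -12 -12 -12 -12 -12 -12 -12 -12 -12 -12 -12 -13 -12 . 11 10 -12 -12 . 21 20 | tube x 42.5 2
-35 0 -1 -1 -0 -0 -0 -0 -0 -0 0 0 -0 0 -0 0 -0 -0 0 -0 -0 -0 0 -0 0 -0 -0 0 13 15 16 14 12 . . . | tube x 41.9 69
-22 . . -13 -12 -12 -12 -11 -12 -12 -12 -12 -12 -12 -12 -4 -3 -3 -3 -1 -1 0 2 2 2 4 4 5 13 15 16 14 11 . . . | tube x 41.8 75
-15 . . . -12 -12 -12 -12 -12 -12 -12 -12 -12 -12 -12 -12 -6 -12 -12 -12 -12 -12 -12 -12 -12 -12 -12 . 13 16 16 14 11 . . . | tube x 41.8 73
0 . . . -12 -12 -12 -12 -12 -12 -12 -12 -12 -12 -12 -13 -5 -12 -12 -12 -12 -12 -12 -12 -12 -12 -12 . 13 15 16 14 11 . . . | tube x 41.7 71
15 . . -13 -12 -12 -12 -12 -12 -12 -12 -12 -12 -12 -12 -12 -6 -12 -12 -12 -12 -13 -12 -12 -12 -12 -12 . 13 16 16 14 11 . . . | tube x 41.7 74
22 . . -13 -13 -12 -12 -12 -12 -12 -12 -12 -12 -13 -12 -4 -3 -3 -2 -2 -1 0 1 2 2 3 4 5 14 16 16 14 11 . . . | tube x 41.4 75
35 -0 -0 -0 -0 -1 -0 -1 -0 0 0 0 -0 -0 0 0 0 -0 -0 -0 -0 -0 -0 -0 -0 0 -0 -1 13 15 16 14 10 . . . | tube x 42.2 75
50 -12 -13 -13 -12 -12 -12 -12 -13 -12 -12 -12 -12 -12 -12 -12 -12 -12 -12 -12 -12 -12 -12 -12 -12 -12 -12 . 15 17 17 16 13 . 21 20 | tube x 41.9 95
key [ 0.4679 -0.1273  0.1051] 453
t 7.88 turn rz -0.07 F [ 0.15  0.39 -0.14]
tcp in gutter mm [ 24.5   1.  165.2]
```

The check confirms it is home: tube at x ≈ 42 and square, dogs raised to +5 at the tip. Now the key.

```bash
python3 tgt.py w468.2,-128,115 w468.2,-128,100
```

```text
t 7.88 turn rz -0.07 F [ 0.15  0.39 -0.14]
tcp in gutter mm [ 24.5   1.  165.2]
w468.2,-128,115 world [ 0.4682 -0.128   0.115 ] tool delta [ 0.0923 -0.0412  0.0892]
w468.2,-128,100 world [ 0.4682 -0.128   0.1   ] tool delta [ 0.0922 -0.0411  0.1042]
```

In the tool's units: 0.092 m / 0.3 = 0.3067, 0.087 m / 0.3 = 0.29.

Call:
{"op": "inch_along", "data": {"ticks": [[0,0,0,0.15,-0.0667,0,0],[0,0,0,0.3067,-0.1367,0,0],[0,0,0,0.3067,-0.1367,0.1333,0],[0,0,0,0.3067,-0.1367,0.2667,0],[0,0,0,0.3067,-0.1367,0.29,0],[0,0,0,0.3067,-0.1367,0.29,0],[0,0,0,0.3067,-0.1367,0.29,0]]}}

```text
t: 8.75
position: [0.4708, -0.1296, 0.1199]
ee_rot: [[-0.052, 0.999, 0.002], [0.999, 0.052, -0.001], [-0.001, 0.002, -1.0]]
ft_force: [0.7, -0.3, -0.3]
width: 0.002
grip_force: 0.0
```

```bash
python3 tgt.py w468.2,-128,106 w468.2,-128,100
```

```text
t 8.75 turn rz -0.08 F [ 0.67 -0.26 -0.26]
tcp in gutter mm [99.3 39.8 66.7]
w468.2,-128,106 world [ 0.4682 -0.128   0.106 ] tool delta [ 0.0017 -0.0025  0.0139]
w468.2,-128,100 world [ 0.4682 -0.128   0.1   ] tool delta [ 0.0018 -0.0026  0.0199]
```

In the tool's units: 0.0175 m / 0.3 = 0.0583, 0.017 m / 0.3 = 0.0567.

Call:
{"op": "inch_along", "data": {"ticks": [[0,0,0,0.0033,-0.005,0.0167,0],[0,0,0,0.0033,-0.005,0.0333,0],[0,0,0,0.0033,-0.005,0.0433,0],[0,0,0,0.0033,-0.005,0.05,0],[0,0,0,0.0033,-0.005,0.0567,0],[0,0,0,0.0033,-0.005,0.0583,0],[0,0,0,0.0033,-0.005,0.0583,0],[0,0,0,0.0033,-0.005,0.0583,0]]}}

```text
t: 9.75
position: [0.4679, -0.1279, 0.1013]
ee_rot: [[-0.052, 0.999, -0.0], [0.999, 0.052, -0.0], [-0.0, -0.0, -1.0]]
ft_force: [-3.0, 1.0, 6.5]
width: 0.006
grip_force: 2.7
```

```bash
python3 tgt.py w468.2,-128,101
```

```text
t 9.75 turn rz -0.06 F [-3.    0.96  6.48]
tcp in gutter mm [97.8 42.6 48. ]
w468.2,-128,101 world [ 0.4682 -0.128   0.101 ] tool delta [-0.0001  0.0003  0.0003]
```

In the tool's units: 0.002 m / 0.3 = 0.0067, 0.001 m / 0.3 = 0.0033.

Call:
{"op": "inch_along", "data": {"ticks": [[0,0,0,0,0,0.0033,0],[0,0,0,0,0,0.0067,0],[0,0,0,0,0,0.0067,0],[0,0,0,0,0,0.0067,0]]}}

```text
t: 10.25
position: [0.468, -0.128, 0.101]
ee_rot: [[-0.053, 0.999, -0.0], [0.999, 0.053, -0.0], [-0.0, -0.0, -1.0]]
ft_force: [-6.2, 2.6, 15.5]
width: 0.006
grip_force: 7.9
```

Call:
{"op": "inch_along", "data": {"ticks": [[0,0,0,0,0,-0.0167,0],[0,0,0,0,0,-0.0667,0],[0,0,0,0,0,-0.2,0],[0,0,0,-0.1,0.0667,-0.3333,0],[0,0,0,-0.2333,0.1167,-0.3467,0],[0,0,0,-0.3,0.15,-0.3467,0],[0,0,0,-0.3,0.15,-0.3467,0],[0,0,0,-0.3,0.15,-0.3467,0]]}}

```text
t: 11.25
position: [0.5171, -0.2146, 0.2026]
ee_rot: [[-0.053, 0.999, -0.001], [0.999, 0.053, 0.001], [0.001, -0.001, -1.0]]
ft_force: [0.6, 0.8, 0.3]
width: 0.004
grip_force: 0.0
```

```bash
python3 chk.py
```

```text
-55 -12 -12 -12 -12 -12 -12 -12 -12 -12 -12 -12 -12 -12 -12 -12 -12 -12 -12 -12 -12 -12 -12 -12 -12 -12 -12 -12 . 10 10 -12 -12 . 22 22 | tube x None 0
-35 -0 -0 -1 -0 -0 -1 -0 -0 0 0 -0 -0 -0 -0 -0 0 -0 0 0 -0 0 0 -0 -0 0 -0 -0 12 15 16 14 10 . . . | tube x 42.1 75
-22 . . . . -12 -12 -12 -12 -12 -12 -12 -12 -12 -12 -4 -3 -3 -3 -2 -1 1 1 2 3 3 4 5 12 16 16 14 11 . . . | tube x 41.8 74
-15 . . . . -12 -12 -12 -12 -12 -12 -12 -12 -12 -12 -11 -5 -11 -12 -12 -12 -12 -13 -12 -12 -12 -12 . 13 16 16 14 11 . . . | tube x 41.8 79
0 . . . . -12 -12 -12 -12 -12 -12 -12 -12 -12 -12 -12 -5 -12 -12 -12 -12 -12 -12 -12 -12 -12 -12 . 14 16 16 14 11 . . . | tube x 41.7 75
15 . . . . -12 -12 -12 -12 -12 -12 -12 -12 -12 -12 -11 -5 -12 -12 -12 -12 -12 -12 -12 -12 -12 -12 . 14 15 16 14 11 . . . | tube x 41.5 76
22 . -10 -13 -12 -12 -12 -12 -12 -12 -12 -12 -12 -12 -12 -4 -3 -3 -3 -2 -1 0 1 2 3 3 4 5 14 15 16 14 11 . . . | tube x 41.5 77
35 0 -0 -1 -0 -0 -0 -1 -0 -0 -0 -0 0 0 -0 0 -0 0 0 0 0 -0 -0 -0 -0 -0 0 -0 13 15 16 15 10 . . . | tube x 42.1 76
50 -12 -12 -12 -12 -12 -13 -13 -13 -13 -12 -12 -12 -12 -12 -12 -12 -12 -12 -12 -12 -12 -12 -12 -13 -13 -12 9 14 17 17 16 12 . 21 21 | tube x 42.0 92
key [ 0.468  -0.1274  0.1052] 470
```

The key went to its hard stop at z = 0.101 m and is up again at the same height as before. The tube is still home.

```bash
python3 -c "
from plant import ctrl, camrig, ticket
print(ticket.job_done())"
```

```text
the job is handed in; nothing more can be done
None
```

Job handed in at about 11 s of the 51 s allowed: depth readings put the tube home between the raised dogs and the roller, and the start key was pushed to its stop and came back up; the rack, bottle and timer were not re-measured, and the hand-in returned no verdict.

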